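# Eject the drive cartridge and stop it with the other finger

## Task

Eject the cartridge from the sloping dock on the desk: press the eject key down with one fingertip and, with the other finger standing in the lane ahead of it, stop the cartridge as it springs out, before it slides off the low end of the ramp. Touch only: do not pinch or lift the cartridge, and leave the small things round the dock standing where they are. Finish holding: the program ends with the cartridge at rest on the ramp, at least a finger's breadth out of its seat, leaning lightly against your finger, which stays there.

Things in the scene. Friction and masses are not known exactly. Their poses are not given: they have to be found in the camera images.
- dock: Grey ramp-shaped dock fixed to the desk, 216 x 74 mm, key housing on its +y side out to y = 85 mm; 105 mm high at the +x end. Origin: centre of its underside; z up, x points up the slope: the cartridge comes out towards -x. It stands roughly across the desk, key on the robot's side, low end to the robot's right.
- lane: Sloping aluminium lane of the dock, 15 deg down to -x. Origin mid-floor at the back of the gate bar, 38.5 mm over the desk; x up along the floor, y across, z square to it. Floor 53 mm wide between 7 mm rails, x = -96 (open low end) to +96 mm. The gate bar (x = -5 to 0, 6 mm high) goes down with the key. A spring plunger (1 N, 18 mm) then kicks the cartridge out; the floor is slick.
- cartridge: Loose black cartridge, pale label on top, 80 long (x) x 50 wide (y) x 32 mm high (z), about 0.25 kg. Origin: centre of its underside; x points up the slope, front end at x = -40 mm. Origin starts at x = +40 mm in the lane's frame; out and stopped it should lie between +25 and -35 mm; below -45 mm it has slid away. Unstopped it is off the ramp in under a second.
- eject_key (a joint): Eject key, m pressed straight down: 0 = up, 0.012 = fully down. A spring returns it (1.2 N at the start, about 5 N fully down). The gate bar is one piece with the key and goes down with it; the cartridge is free at about 0.006 to 0.007. Keep the key down while the cartridge lies over the gate.
- key_top (a point): Centre of the top face of the black ribbed eject key, 26 x 26 mm, 50 mm over the desk when up, 38 mm when down; in the dock's frame at x = -45, y = +62 mm. The housing round it is 34 mm high.
- catch_point (a point): Middle of the lane floor straight across from the key (dock frame x = -45, y = 0 mm), 28 mm over the desk, 62 mm from the key's centre. The passing cartridge's top front edge is about 60 mm over the desk here. A finger standing here with its tip level with the pressed key is about 10 mm over the floor and stops the cartridge after about 30 mm.
- vial_desk: Small clear vial with a grey cap, 28 mm across, 54 mm high, standing loose at one of three places: beyond the low end of the ramp, or on the key's side of the dock near either end. Origin: centre of its underside. Leave alone.
- correction_bottle_desk: White correction-fluid bottle, 25 mm across, 61 mm high, standing loose at another of these places. Origin at the centre of its underside. Leave alone.
- stamp_desk: Black hand stamp with a red handle, 28 x 45 x 67 mm, standing loose at the third of these places. Origin at the centre of its underside. Leave alone.
Not all that is in view belongs to the job. There is more than one size of the cartridge; the job needs the largest.

How it is judged:
On the way, in this order (a step that is already met when the one before it is completed fails the run):
1. the eject key is pressed (at least 5 mm) (value of joint eject_key above 0.005 m).
2. the cartridge is out of its seat and is stopped on the ramp by a finger (x of cartridge in the frame of lane below 0.028 m and linear speed of cartridge below 0.03 m/s and contact force between the fingers and cartridge above 0.08 N), for 0.2 s.
At the end, for the whole second after the job is handed in: The cartridge lies still on the ramp (under 20 mm/s), 12 to 80 mm down from its seat (its origin between x = +28 and -40 mm in the lane's frame) and no more than 10 mm off the floor, and leans lightly on a finger (0.08 to 4 N, so it is not pinched) (x of cartridge in the frame of lane between -0.04 and 0.028 m and z of cartridge in the frame of lane below 0.01 m and linear speed of cartridge below 0.02 m/s and contact force between the fingers and cartridge between 0.08 and 4 N); the arm keeps its last pose, push and grip.
It fails at once if the cartridge slid off the low end of the ramp (x of cartridge in the frame of lane below -0.045 m).
It fails at once if the cartridge was lifted off the lane (over 15 mm) (z of cartridge in the frame of lane above 0.015 m).
It fails at once if a small thing by the dock was moved over 15 mm or knocked over (distance of any of vial_desk, correction_bottle_desk, stamp_desk from where it was at the start of the episode above 0.015 m or angle between any of vial_desk, correction_bottle_desk, stamp_desk's own z axis and vertical above 0.4 rad).
It also fails if it takes over 32 s, if anything falls off the work surface, if the arm or the gripper's body presses on something with over 40 N, if the wrist force passes 120 N, or if a joint passes its speed limit or range.

## Robot

A 6-joint arm with a two-finger parallel gripper is mounted at the origin on a cart in front of the work surface, level with it; the furniture and walls round the work are solid. World frame = base frame: x ahead of the robot, y to its left, z up, the work surface at z = 0. Lengths are in m, angles in rad, forces in N, time in s.
With the tool pointing down it reaches from about 0.25 to 0.85 m from the base axis. Payload 12.5 kg.
Tool frame: the origin (TCP) lies on the centre line of the jaws, within the pads' length; the fingertips stand 17 mm ahead of it and the grasp point (between the pads) lies 2 mm behind it (arm.tip_extent is the distance from the TCP to the fingertips, in m); z points along the fingers, y is the line along which they close (so a half turn about z gives the same grasp; the last joint's range is limited). The gripper opens to 93 mm and grips with 3 to 60 N. Pads are 15 mm wide; open, the fingers measure 128 mm over their backs; the gripper's body (75 mm by 188 mm) begins 65 mm behind the grasp point.
Start: joints at [1.017, 0.351, 1.652, -0, 1.139, -0.085], TCP at [0.248, 0.491, 0.236] pointing down, gripper open.
Joint ranges: [-2.75, 2.75], [-0.79, 2.1], [0.01, 2.65], [-1.57, 4.71], [0.07, 3.14], [-2.87, 2.87]. Speed limits (rad/s): [2.22, 2.22, 2.79, 3.14, 3.14, 3.14].

## Interface

Orientations are given as a 3x3 rotation matrix whose columns are the frame's x, y, z axes.
In Python, from station import arm gives the robot as it stands. The module is installed in compiled form; this text tells all that it offers.
- The arm moves only by the tool move_arm, never from a script. Its argument "rows" is a list of rows, each an object of numbers: "jaw": the finger opening in cm, from 0 to 9.3; "dx", "dy", "dz": the shift along the tool's x, y, z in cm; "spin": the turn about the tool's z in degrees. A call has 1 to 5 rows; each row shifts and turns the commanded pose from where the row before left it, along the tool's axes as they then stand; what a row does not reach is not made up. A row lasts 1/8 s, in which the tool goes at most 62.5 mm and 10.7 degrees, less where a joint would pass 70% of its speed; a pose out of reach is approached as far as the arm can. A call with a gripper value outside its range is refused whole. The fingers move at their own pace and stop on an object; "grip_force" is the grip in N (left out, the last holds). Time passes only in rows, so rows that do not move let the fingers close. It gives the time, the measured TCP pose, the force, the opening and the grip force at its end, in the units of the state.
- arm.state(): the state, without advancing time (a new reading comes with each control period).
- arm.snapshot(name): name is "scene" or "top"; returns a dict with "color" (400x640x3 uint8, red, green, blue), "fx", "fy", "cx", "cy" (pixels), "position" and "rotation" of the camera in the world. Camera axes: x right, y down, z forward; pixel columns grow to the right and rows downward; lengths in m; the calibration is good to about 2 mm. A picture is of the moment at which its call begins. There is no depth.
- arm.finish_job(): hands the job in; it is judged then, once.
The state is a dict: "time": time; "qpos": joint angles; "qd": joint speeds; "joint_torque": joint torques, N m; "ee_pos": TCP position; "ee_rot": TCP orientation; "force": force on the tool from outside, world axes, zero at the start; "moment": the same for the moment, N m; "gripper_width": opening from 0.0 (shut) to 1.0 (fully open); "finger_force": force on a finger pad.
Only numpy, scipy, OpenCV 4.12 (cv2) and the standard library are available. Lean on these libraries where they do the work, as an engineer would, in place of code of your own. Each camera call takes 0.05 s, during which the arm holds its last target. There are 200 camera calls.

## Working session

There is one attempt and no reset: what is moved stays moved. The work goes in short steps, Python scripts to look and compute and a tool call to move; the robot and the scene stay as the last step left them, time stands still between calls to the robot, and variables do not carry over. Pictures are saved under pics/ and viewed, at most 10 in all, crops included, and the job is handed in when it is done.

Besides the shell and the picture viewer there is one more tool, called after ">>>" as name(argument=value, ...), one argument or row to a line, values as JSON. move_arm: Moves the arm, as the interface text tells. Its arguments: {"type":"object","properties":{"rows":{"type":"array"},"grip_force":{"type":"number"}},"required":["rows"]}

```bash
mkdir -p pics
cat > h.py <<'E'
import numpy as np, cv2
from station import arm
def snap(n):
    s=arm.snapshot(n); return s
def ray(s,u,v,z):
    d=np.array(s["rotation"])@np.array([(u-s["cx"])/s["fx"],(v-s["cy"])/s["fy"],1.0])
    p=np.array(s["position"]); return p+d*(z-p[2])/d[2]
def proj(s,P):
    c=np.array(s["rotation"]).T@(np.array(P)-np.array(s["position"]))
    return s["cx"]+s["fx"]*c[0]/c[2], s["cy"]+s["fy"]*c[1]/c[2]
E
python3 - <<'E'
from h import *
for n in("scene","top"):
    s=snap(n); cv2.imwrite(f"pics/{n}0.png",s["color"][:,:,::-1]); np.save(f"pics/{n}0.npy",s,allow_pickle=True)
    print(n,s["fx"],s["cx"],s["cy"],np.round(s["position"],3),np.round(s["rotation"],3).tolist())
st=arm.state(); print(st["time"],st["ee_pos"],np.round(st["ee_rot"],3).tolist(),st["gripper_width"],arm.tip_extent)
E
```

```text
scene 481.4964455347494 315.205299227935 199.1886883770416 [-0.02  -0.651  0.666] [[0.729, -0.438, 0.527], [-0.685, -0.446, 0.577], [-0.018, -0.781, -0.624]]
top 514.6281780570165 324.25641770841406 203.36397946006346 [ 0.306 -0.103  1.059] [[0.001, -0.982, 0.189], [-1.0, -0.001, 0.002], [-0.002, -0.189, -0.982]]
0.1 [0.24833264 0.49041231 0.23516353] [[-0.892, 0.452, -0.001], [0.452, 0.892, -0.001], [0.0, -0.001, -1.0]] 1.0037616418985653 0.017
```

View pics/scene0.png

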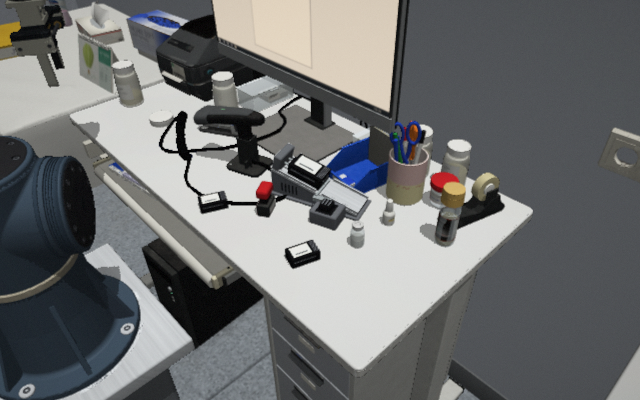

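View pics/top0.png

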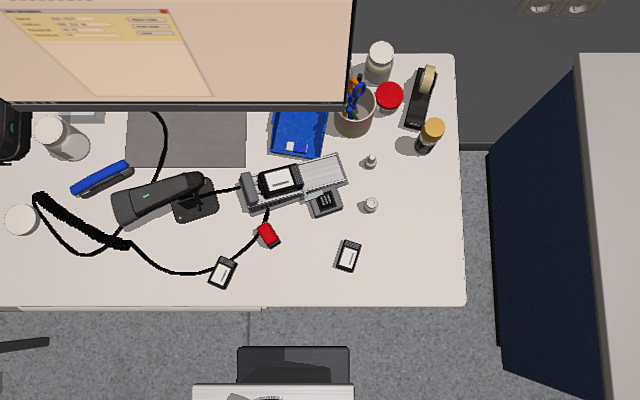

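The dock is at scene (320,185) and top (292,182), with the key at top (325,203). There are three cartridge candidates in the top view:
- (281,180), seated in the dock.
- (222,271), loose and small.
- (348,255), loose and small.

I choose the one in the dock. The small things are the stamp at (268,235), a bottle or vial at (370,204) and another at (370,161). I'll check this in one close crop.

Run:
```python
import cv2
a=cv2.imread("pics/top0.png")[140:250,225:385]; b=cv2.imread("pics/scene0.png")[135:250,245:405]
a=cv2.resize(a,None,fx=5,fy=5,interpolation=cv2.INTER_CUBIC)
b=cv2.resize(b,None,fx=5,fy=5,interpolation=cv2.INTER_CUBIC)
cv2.imwrite("pics/ca.png",a);cv2.imwrite("pics/cb.png",b)
```

```text
(no output)
```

View pics/ca.png

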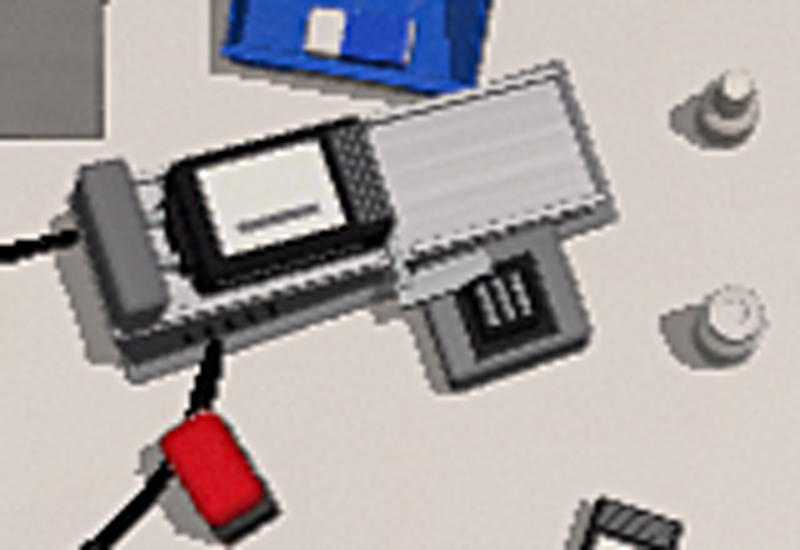

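View pics/cb.png

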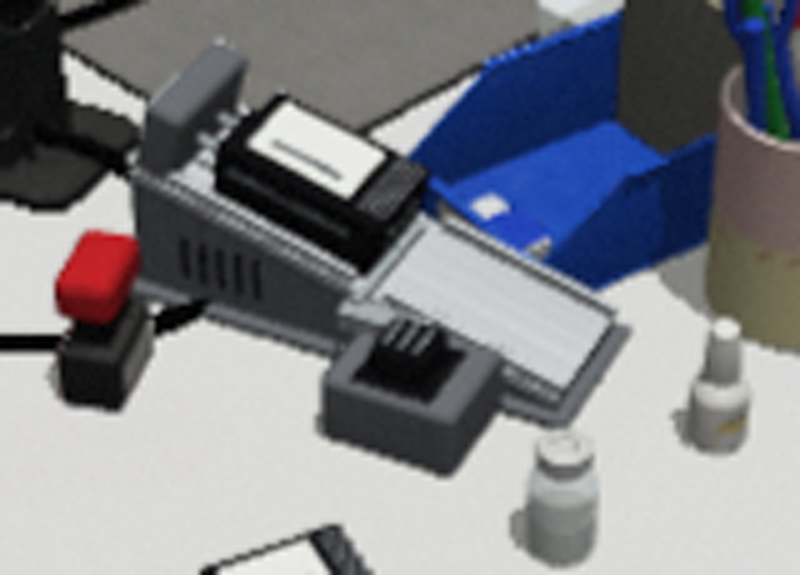

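```bash
cat >> h.py <<'E'
def load(n): return np.load(f"pics/{n}.npy",allow_pickle=True).item()
def tri(s1,p1,s2,p2):
    A=[];b=[]
    for s,(u,v) in((s1,p1),(s2,p2)):
        d=np.array(s["rotation"])@np.array([(u-s["cx"])/s["fx"],(v-s["cy"])/s["fy"],1.0]);d/=np.linalg.norm(d)
        M=np.eye(3)-np.outer(d,d);A.append(M);b.append(M@np.array(s["position"]))
    return np.linalg.lstsq(np.vstack(A),np.hstack(b),rcond=None)[0]
E
python3 - <<'E'
from h import *
t=load("top0");c=load("scene0")
T=lambda u,v:(225+u/5-.4,140+v/5-.4); S=lambda u,v:(245+u/5-.4,135+v/5-.4)
np.set_printoptions(precision=4,suppress=True)
pts={"keytop":(T(507,306),.05),"baseLowNear":(T(617,212),0.0),"baseHighNear":(T(135,382),0),"housNL":(T(450,388),.034),"housNR":(T(590,345),.034),
"vialtop":(T(735,305),.054),"corrtop":(T(738,85),.061),"stamptop":(T(215,470),.067)}
P={k:ray(t,*p,z) for k,(p,z) in pts.items()}
for k,v in P.items(): print(k,v)
d=P["baseHighNear"]-P["baseLowNear"];print("len",np.linalg.norm(d),np.degrees(np.arctan2(d[1],d[0])))
d=P["housNL"]-P["housNR"];print("len",np.linalg.norm(d),np.degrees(np.arctan2(d[1],d[0])))
print("key tri",tri(t,T(507,306),c,S(412,345)))
print("vial tri",tri(t,T(735,305),c,S(565,448)))
print("corr tri",tri(t,T(738,85),c,S(722,328)))
print("baselownear tri",tri(t,T(617,212),c,S(570,425)))
# black blob of key + label centroid
hsv=cv2.cvtColor(t["color"],cv2.COLOR_RGB2HSV)
# dock from key estimate with yaw candidates
E
```

```text
keytop [ 0.5058 -0.1039  0.05  ]
baseLowNear [ 0.5562 -0.1504  0.    ]
baseHighNear [0.4832 0.0513 0.    ]
housNL [ 0.4752 -0.0809  0.034 ]
housNR [ 0.4929 -0.1375  0.034 ]
vialtop [ 0.5055 -0.1947  0.054 ]
corrtop [ 0.5943 -0.1967  0.061 ]
stamptop [0.4374 0.0095 0.067 ]
len 0.2145365205040795 109.88708948186616
len 0.0593198718621867 107.34823790019304
key tri [ 0.5082 -0.1052  0.0466]
vial tri [ 0.5061 -0.1949  0.0497]
corr tri [ 0.5948 -0.197   0.0599]
baselownear tri [ 0.5566 -0.1511  0.0028]
```

The crops confirm the choice: the largest cartridge, with its pale label, sits in the dock. The key is at crop (507,300), the vial at top (371,201) and the correction bottle at (372,157), beyond the low end. The stamp is near the high end. Next I'll check my dock pose by overlaying predicted points, and locate the tall obstacles.

```bash
cat >> h.py <<'E'
yaw=np.radians(109.5);O=np.array([.5540,-.0385,0])
R=np.array([[np.cos(yaw),-np.sin(yaw),0],[np.sin(yaw),np.cos(yaw),0],[0,0,1]])
dock=lambda x,y,z:O+R@np.array([x,y,z])
E
python3 - <<'E'
from h import *
np.set_printoptions(precision=3,suppress=True)
out=[]
for n,(x0,y0) in(("top0",(225,140)),("scene0",(245,135))):
    s=load(n);a=s["color"][:,:,::-1][y0:y0+115,x0:x0+160];a=cv2.resize(a,None,fx=5,fy=5,interpolation=cv2.INTER_CUBIC)[:,:]
    Q=[(-.098,.0265,.0137),(-.098,-.0265,.0137),(-.006,.0265,.0385),(-.006,-.0265,.0385)]+[(-.045+i*.013,.062+j*.013,.05) for i in(-1,1) for j in(-1,1)]+[(-.108,.037,0),(.108,.037,0)]
    for i,q in enumerate(Q):
        u,v=proj(s,dock(*q));p=(int((u-x0+.5)*5),int((v-y0+.5)*5))
        cv2.circle(a,p,4,[(0,0,255),(0,200,0),(255,0,255)][(i>3)+(i>7)],-1)
    out.append(cv2.resize(a,(417,300)))
cv2.imwrite("pics/ov.png",cv2.resize(np.vstack(out),None,fx=1,fy=1))
t=load("top0");c=load("scene0")
print("cup rim z.1",ray(t,352,112,.1),"pens tri",tri(t,(354,85),c,(408,135)))
print("monitor lower right corner tri",tri(t,(350,104),c,(385,118)), "left-lower", ray(t,10,103,.12))
print("scanner top tri",tri(t,(150,200),c,(225,115)))
print("centre",dock(-.045,.031,0))
E
```

```text
cup rim z.1 [ 0.674 -0.155  0.1  ] pens tri [ 0.705 -0.153  0.147]
monitor lower right corner tri [ 0.642 -0.141  0.208] left-lower [0.684 0.507 0.12 ]
scanner top tri [0.495 0.219 0.129]
centre [ 0.54  -0.091  0.   ]
```

View pics/ov.png

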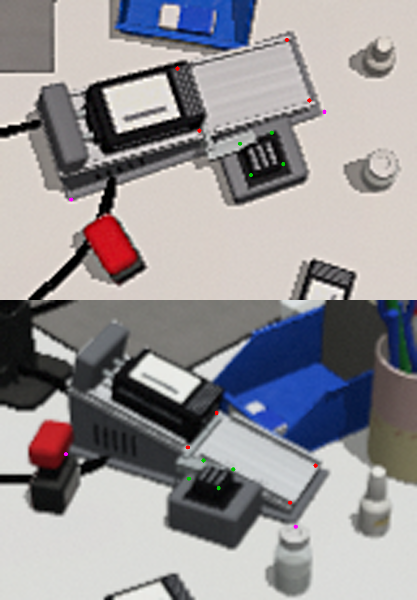

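The overlay fits: the floor corners match within about 2 mm and the key within about 3 mm. The monitor's lower edge may be close to the gripper body, so I'll measure it properly.

Run:
```python
import cv2,numpy as np
a=cv2.imread("pics/top0.png")[70:150,260:400]; b=cv2.imread("pics/scene0.png")[70:170,290:430]
f=lambda a:cv2.resize(a,None,fx=4,fy=4,interpolation=cv2.INTER_CUBIC)
f2=lambda a:cv2.resize(a,(560,280),interpolation=cv2.INTER_CUBIC)
cv2.imwrite("pics/mon.png",np.vstack([f2(a[:70]),f2(b[:70])]))
```

```text
(no output)
```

View pics/mon.png

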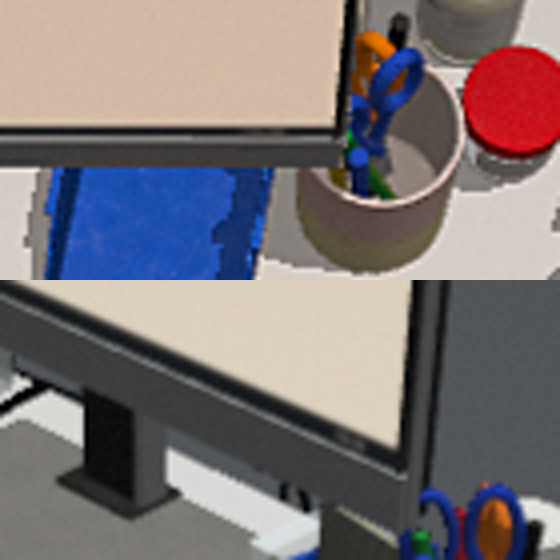

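Run:
```python
from h import *
np.set_printoptions(precision=3,suppress=True)
t=load("top0");c=load("scene0")
print(tri(t,(344.5,102.5),c,(390.5,117)),tri(t,(345.5,111),c,(392,134.5)),ray(t,260,111,.13))
o=tri(t,(345.5,111),c,(392,134.5));print(proj(t,o),proj(c,o))
m=dock(-.045,.031,0)
for x in(-.0825,-.0075):print("bodycorner",dock(x,.031-.094,.122))
st=arm.state();R0=np.array(st["ee_rot"]);p=np.array(st["ee_pos"])
print("tool shift cm to centre at same z",R0.T@(np.array([m[0],m[1],p[2]])-p)*100)
print("spin",np.degrees(np.arctan2(R0[1,1],R0[0,1]))-19.5)
```

```text
[ 0.653 -0.137  0.201] [ 0.654 -0.141  0.162] [0.664 0.022 0.13 ]
(np.float64(346.4856095516033), np.float64(109.82125972029338)) (np.float64(390.63600165548735), np.float64(134.89017923944368))
bodycorner [ 0.641 -0.095  0.122]
bodycorner [ 0.616 -0.025  0.122]
tool shift cm to centre at same z [-52.285 -38.721   0.035]
spin 43.63765602880337
```

The monitor's front face is at x ≈ 0.653, so I shift the gripper centre about 3 mm toward the robot (dock y = 34 mm) and set the fingers about 60 mm apart. I'll turn first.

>>> move_arm(
  rows=[
    {"spin":8.7,"jaw":4.3},
    {"spin":8.7,"jaw":4.3},
    {"spin":8.7,"jaw":4.3},
    {"spin":8.7,"jaw":4.3},
    {"spin":8.8,"jaw":4.3},
  ],
)

```text
validation failed for argument at $.ro...
```

```bash
cat >> h.py <<'E'
def todo(z,x=-.045,y=.034):
    st=arm.state();R0=np.array(st["ee_rot"]);p=np.array(st["ee_pos"]);m=dock(x,y,0)
    print("t",st["time"],"p",np.round(p,4),"cm",np.round(R0.T@(np.array([m[0],m[1],z+.017])-p)*100,2),"yaw",np.degrees(np.arctan2(R0[1,1],R0[0,1])),"w",st["gripper_width"]*9.3,"F",np.round(st["force"],2))
E
python3 -c "from h import *;todo(.219)"
```

```text
t 0.1 p [0.2483 0.4904 0.2352] cm [-5.208e+01 -3.894e+01 -5.000e-02] yaw 63.13765602880337 w 9.334983269656659 F [-0.29 -1.51 -0.09]
```

>>> move_arm(
  rows=[
    {"jaw":4.3,"dx":0,"dy":0,"dz":0,"spin":8.7},
    {"jaw":4.3,"dx":0,"dy":0,"dz":0,"spin":8.7},
    {"jaw":4.3,"dx":0,"dy":0,"dz":0,"spin":8.7},
    {"jaw":4.3,"dx":0,"dy":0,"dz":0,"spin":8.7},
    {"jaw":4.3,"dx":0,"dy":0,"dz":0,"spin":8.8},
  ],
)

```text
time: 0.72
ee_pos: [0.2484, 0.4905, 0.2353]
ee_rot: [[-0.33, 0.944, -0.0], [0.944, 0.33, -0.001], [-0.0, -0.001, -1.0]]
force: [-0.3, 0.3, -0.6]
gripper_width: 0.509
finger_force: 0.0
```

```bash
python3 -c "from h import *;todo(.219)"
```

```text
t 0.725 p [0.2484 0.4905 0.2353] cm [-6.453e+01  8.030e+00 -5.000e-02] yaw 19.249898153136783 w 4.737061717367842 F [-0.28  0.34 -0.6 ]
```

>>> move_arm(
  rows=[
    {"jaw":4.3,"dx":-6.0,"dy":0.7,"dz":0,"spin":0},
    {"jaw":4.3,"dx":-6.0,"dy":0.7,"dz":0,"spin":0},
    {"jaw":4.3,"dx":-6.0,"dy":0.7,"dz":0,"spin":0},
    {"jaw":4.3,"dx":-6.0,"dy":0.7,"dz":0,"spin":0},
    {"jaw":4.3,"dx":-6.0,"dy":0.7,"dz":0,"spin":0},
  ],
)

```text
time: 1.35
ee_pos: [0.3822, 0.2178, 0.2356]
ee_rot: [[-0.335, 0.942, 0.0], [0.942, 0.335, -0.0], [-0.0, 0.0, -1.0]]
force: [1.7, -0.1, -0.9]
gripper_width: 0.464
finger_force: 0.0
```

>>> move_arm(
  rows=[
    {"jaw":4.3,"dx":-6.0,"dy":0.7,"dz":0,"spin":0},
    {"jaw":4.3,"dx":-6.0,"dy":0.7,"dz":0,"spin":0},
    {"jaw":4.3,"dx":-6.0,"dy":0.7,"dz":0,"spin":0},
    {"jaw":4.3,"dx":-6.0,"dy":0.7,"dz":0,"spin":0},
    {"jaw":4.3,"dx":0,"dy":0,"dz":0,"spin":0},
  ],
)

```text
time: 1.98
ee_pos: [0.4894, -0.0002, 0.2352]
ee_rot: [[-0.33, 0.944, -0.0], [0.944, 0.33, -0.0], [-0.0, -0.0, -1.0]]
force: [0.3, 1.1, -0.5]
gripper_width: 0.461
finger_force: 0.0
```

```bash
python3 -c "from h import *;todo(.120)"
```

```text
t 1.975 p [ 4.894e-01 -2.000e-04  2.352e-01] cm [-10.26   1.45   9.83] yaw 19.288843052656116 w 4.290767530863025 F [ 0.35  1.08 -0.51]
```

Next, above the work with the fingertips at z = 0.12.

>>> move_arm(
  rows=[
    {"jaw":4.3,"dx":-5.1,"dy":0.7,"dz":0,"spin":0},
    {"jaw":4.3,"dx":-5.2,"dy":0.75,"dz":0,"spin":0},
    {"jaw":4.3,"dx":0,"dy":0,"dz":5.0,"spin":0},
    {"jaw":4.3,"dx":0,"dy":0,"dz":4.8,"spin":-0.2},
    {"jaw":4.3,"dx":0,"dy":0,"dz":0,"spin":0},
  ],
)

```text
time: 2.6
ee_pos: [0.5345, -0.0881, 0.1351]
ee_rot: [[-0.338, 0.941, -0.006], [0.941, 0.338, 0.002], [0.004, -0.005, -1.0]]
force: [-0.1, -0.3, 1.1]
gripper_width: 0.46
finger_force: 0.0
```

Run:
```python
from h import *
todo(.064)
out=[]
for n,(x0,y0) in(("scene",(255,105)),("top",(235,120))):
    s=snap(n);a=s["color"][:,:,::-1][y0:y0+110,x0:x0+145].copy();np.save(f"pics/{n}1.npy",s,allow_pickle=True)
    out.append(cv2.resize(a,None,fx=2.7,fy=2.7,interpolation=cv2.INTER_CUBIC))
cv2.imwrite("pics/hov.png",np.hstack(out))
```

```text
t 2.6 p [ 0.5345 -0.0881  0.1351] cm [-0.49  0.12  5.4 ] yaw 19.771694381030457 w 4.274370478996639 F [-0.08 -0.26  1.07]
```

View pics/hov.png

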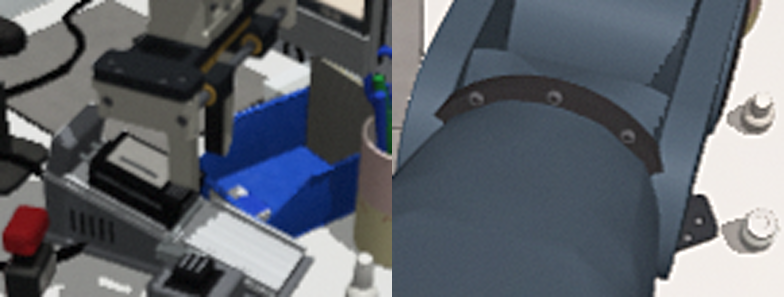

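The hover view shows the open fingers straddling from the key to the lane, above the dock. The body is clear of the monitor and the cup. I'll correct by 5 mm and go down just short of the key.

>>> move_arm(
  rows=[
    {"jaw":4.3,"dx":-0.5,"dy":0.1,"dz":0,"spin":0.2},
    {"jaw":4.3,"dx":0,"dy":0,"dz":2.7,"spin":0},
    {"jaw":4.3,"dx":0,"dy":0,"dz":2.7,"spin":0},
    {"jaw":4.3,"dx":0,"dy":0,"dz":0,"spin":0},
    {"jaw":4.3,"dx":0,"dy":0,"dz":0,"spin":0},
  ],
)

```text
time: 3.32
ee_pos: [0.5401, -0.094, 0.0853]
ee_rot: [[-0.334, 0.942, 0.002], [0.942, 0.334, -0.001], [-0.001, 0.002, -1.0]]
force: [-0.2, 0.2, 0.6]
gripper_width: 0.461
finger_force: 0.0
```

Run:
```python
from h import *
todo(.0395)
s=snap("scene");a=s["color"][:,:,::-1][130:240,255:400].copy()
x0,y0=255,130
for q,c in(((-.045,.062,.05),(0,0,255)),((-.045,.0,.028),(0,255,0))):
    u,v=proj(s,dock(*q));print(u,v)
cv2.imwrite("pics/pre.png",cv2.resize(a,None,fx=5,fy=5,interpolation=cv2.INTER_CUBIC))
```

```text
t 3.325 p [ 0.5401 -0.094   0.0853] cm [ 0.28 -0.25  2.88] yaw 19.534085368079026 w 4.286569783631271 F [-0.22  0.21  0.63]
325.5462919797017 201.23937200519853
338.3488030807094 192.9436256466679
```

View pics/pre.png

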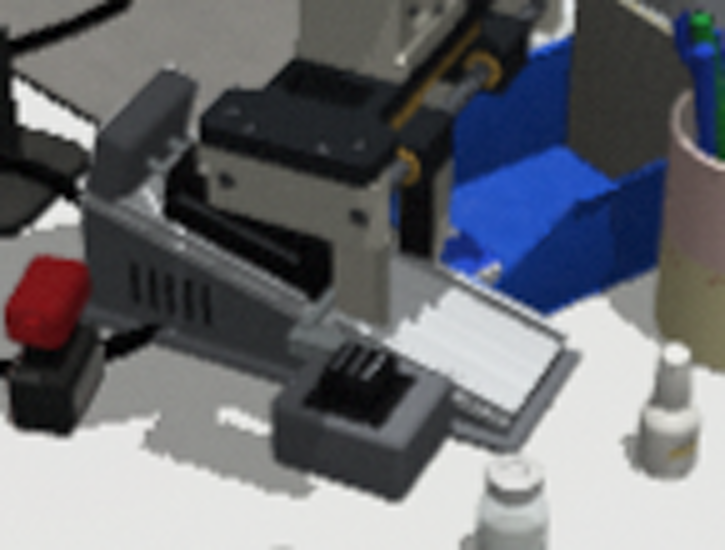

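The crop shows the near finger's tip at about (360,318), straight over the key at (355,360), and the lane finger beyond it ahead of the cartridge. I'll make the small correction and check numerically.

>>> move_arm(
  rows=[
    {"jaw":4.3,"dx":0.3,"dy":-0.2,"dz":0,"spin":0},
    {"jaw":4.3,"dx":0,"dy":0,"dz":0.9,"spin":0},
    {"jaw":4.3,"dx":0,"dy":0,"dz":0,"spin":0},
  ],
)

```text
time: 3.75
ee_pos: [0.5359, -0.0915, 0.074]
ee_rot: [[-0.335, 0.942, -0.001], [0.942, 0.335, 0.0], [0.001, -0.001, -1.0]]
force: [-0.4, -0.7, -0.5]
gripper_width: 0.465
finger_force: 0.0
```

Run:
```python
from h import *
todo(.0395)
s=load("scene1")
for i in(-1,1):
  for j in(-1,1):
    u,v=proj(s,dock(-.048+i*.0075,.0665+j*.00875,.068));print("tip corner crop",(u-255)*5,(v-130)*5)
```

```text
t 3.75 p [ 0.5359 -0.0915  0.074 ] cm [-0.11  0.08  1.75] yaw 19.54274171536703 w 4.321841837828121 F [-0.42 -0.7  -0.49]
tip corner crop 380.61832380713014 322.6172482161712
tip corner crop 361.4443513984338 347.04868341658073
tip corner crop 347.22912464606424 312.5948206936188
tip corner crop 327.74662710628405 336.7606229549685
```

Both fingertips lie within the key's and the lane's width with margin. Opening slightly to 48 mm centres them better. Now I press, in small steps.

>>> move_arm(
  rows=[
    {"jaw":4.8,"dx":-0.1,"dy":0.1,"dz":0,"spin":0},
    {"jaw":4.8,"dx":0,"dy":0,"dz":0.6,"spin":0},
    {"jaw":4.8,"dx":0,"dy":0,"dz":0.6,"spin":0},
    {"jaw":4.8,"dx":0,"dy":0,"dz":0.5,"spin":0},
    {"jaw":4.8,"dx":0,"dy":0,"dz":0,"spin":0},
  ],
)

```text
time: 4.38
ee_pos: [0.5377, -0.0923, 0.0574]
ee_rot: [[-0.334, 0.942, -0.0], [0.942, 0.334, -0.0], [-0.0, -0.0, -1.0]]
force: [1.3, -0.5, 3.3]
gripper_width: 0.518
finger_force: 2.2
```

Run:
```python
from h import *
todo(.0395)
st=arm.state();print(st["moment"],st["finger_force"])
s=snap("scene");a=s["color"][:,:,::-1][130:240,255:400]
cv2.imwrite("pics/press.png",cv2.resize(a,None,fx=5,fy=5,interpolation=cv2.INTER_CUBIC))
```

```text
t 4.375 p [ 0.5377 -0.0923  0.0574] cm [ 0.03 -0.06  0.09] yaw 19.54171025663193 w 4.81775776350889 F [ 1.33 -0.54  3.25]
[-0.28847114  0.12536142 -0.03731324] 2.164584343554452
```

View pics/press.png

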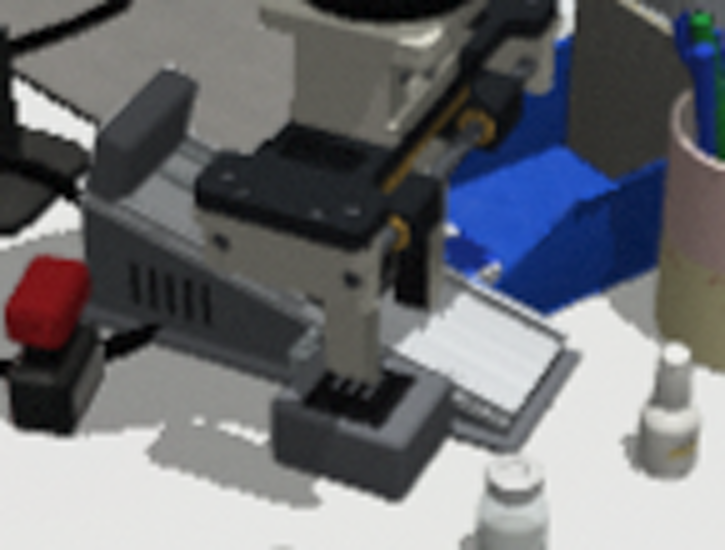

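The picture shows the key down under the near finger (340,380). The seat behind the gripper at (175,190) is empty and the lower ramp (480,350) is clear, so the cartridge is out and held by the lane finger. I'll let it settle and check that nothing has changed.

>>> move_arm(
  rows=[
    {"jaw":4.8,"dx":0,"dy":0,"dz":0.05,"spin":0},
    {"jaw":4.8,"dx":0,"dy":0,"dz":0,"spin":0},
    {"jaw":4.8,"dx":0,"dy":0,"dz":0,"spin":0},
    {"jaw":4.8,"dx":0,"dy":0,"dz":0,"spin":0},
    {"jaw":4.8,"dx":0,"dy":0,"dz":0,"spin":0},
  ],
)

```text
time: 5.05
ee_pos: [0.5376, -0.0922, 0.0572]
ee_rot: [[-0.334, 0.942, 0.0], [0.942, 0.334, -0.0], [-0.0, 0.0, -1.0]]
force: [0.7, -1.5, 4.9]
gripper_width: 0.517
finger_force: 2.4
```

Run:
```python
from h import *
todo(.0395)
F=[];G=[];im=[]
for i in range(10):
    s=snap("scene");st=arm.state();F.append(st["force"]);G.append(st["finger_force"]);im.append(s["color"][130:240,255:400].astype(int))
print(np.mean(F,0),np.std(F,0),G, abs(im[-1]-im[0]).max(), abs(im[0]-cv2.resize(cv2.imread("pics/press.png")[:,:,::-1],(145,110),interpolation=cv2.INTER_AREA)).max())
u=np.array(F).mean(0)@R[:,0];print("force along dock x",u)
```

```text
t 5.05 p [ 0.5376 -0.0922  0.0572] cm [ 0.02 -0.06  0.07] yaw 19.538018848962423 w 4.810273674677093 F [ 0.71 -1.54  4.87]
[ 0.40002867 -2.12389748  4.31416106] [0.55201682 0.657493   0.50007671] [2.383064841851592, 2.385492806788534, 2.386315686162561, 2.3842736589722335, 2.386835461948067, 2.389838167000562, 2.390767604811117, 2.388456881744787, 2.3890786967240274, 2.391020542709157] 29 60
force along dock x -2.1356062016904573
```

Everything is steady. The key force is about 4.3 N up, and a light push of about 1–2 N toward the low end acts on the lane finger. Handing in.

```bash
python3 -c "
from station import arm
print(arm.finish_job())"
```

```text
the job is handed in; nothing more can be done
None
```

The job is handed in, with no verdict returned: the eject key is held down and the cartridge appears to be out of its seat, leaning on the lane finger (about 2 N), though the gripper hid it, so I judged this from the empty seat, the clear lower ramp and the steady force.

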